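# Free the nut dish and turn it a quarter turn in the hand

## Robot

A 6-joint arm with a two-finger parallel gripper is mounted at the origin on a cart in front of the work surface, level with it; the furniture and walls round the work are solid. World frame = base frame: x ahead of the robot, y to its left, z up, the work surface at z = 0. Lengths are in mm, angles in rad, forces in N, time in s.
With the tool pointing down it reaches from about 300 to 775 mm from the base axis. Payload 14.6 kg.
Tool frame: the origin (TCP) lies at the very end of the fingers, on their centre line; the grasp point (between the pads) lies 19 mm behind it; z points along the fingers, y is the line along which they close (so a half turn about z gives the same grasp; the last joint's range is limited). The gripper opens to 94 mm and grips with 3 to 60 N. Pads are 16 mm wide; open, the fingers measure 119 mm over their backs; the gripper's body (75 mm by 177 mm) begins 78 mm behind the grasp point.
Start: joints at [-1.261, 0.3, 1.521, -0, 1.321, -0.067], TCP at [202.363, -511.408, 205.446] pointing down, gripper open.
Joint ranges: [-3.03, 3.03], [-0.79, 2.21], [0.23, 2.52], [-1.04, 4.18], [0, 3.07], [-2.55, 2.55]. Speed limits (rad/s): [2.22, 2.22, 2.57, 3.14, 3.14, 3.14].

## Interface

Orientations are given as [roll, pitch, yaw] about the fixed x, y, z axes, in that order (R = Rz(yaw) Ry(pitch) Rx(roll)).
In Python, from cell import manip gives the robot as it stands. The module is installed in compiled form; this text tells all that it offers.
- The arm moves only by the shell command python3 -m inch 'ROWS' [FORCE]. ROWS is JSON, a list of rows, each an object of numbers: "gripper": the opening, from 0 (shut) to 1 (fully open); "dx", "dy", "dz": the shift along the world's x, y, z in m; "wx", "wy", "wz": the turn, a rotation vector about the world's x, y, z in degrees. A call has exactly 5 rows; each row is the pose to reach, as a shift and turn from the pose commanded when the call began; what a row does not reach only later rows make up. A row lasts 1/12 s, in which the tool goes at most 41.7 mm and 7.16 degrees, less where a joint would pass 70% of its speed; a pose out of reach is approached as far as the arm can. A call with a gripper value outside its range is refused whole. The fingers move at their own pace and stop on an object; FORCE is the grip in N (left out, the last holds). Time passes only in rows, so rows that repeat a pose let the fingers close, or fill a call up. It gives the time, the measured TCP pose, the force, the opening and the grip force at its end, in the units of the state.
- manip.read_state(): the state, without advancing time (a new reading comes with each control period).
- manip.camera(name): name is "scene" or "top" or "wrist"; returns the picture (480x640x3 uint8, blue, green, red); there is no depth.
- manip.camera_info(name): a dict with "camera_matrix" (3x3 intrinsics, pixels), "R" (3x3) and "t" (3): a world point X has camera coordinates R X + t; the wrist camera has in their place "tool_from_camera" (4x4, takes a point from camera to tool coordinates, whose origin is the TCP and whose axes are the flange's). Camera axes: x right, y down, z forward; pixel columns grow to the right and rows downward; lengths in mm; the calibration is good to about 2 mm. A picture is of the moment at which its call begins: read the wrist's pose just before it. camera_info takes no time and is no camera call.
- manip.sign_off(): hands the job in; it is judged then, once.
The state is a dict: "clock": time; "joints": joint angles; "qd": joint speeds; "effort": joint torques, N m; "eef_pos": TCP position; "eef_rot": TCP orientation; "wrist_force": force on the tool from outside, world axes, zero at the start; "moment": the same for the moment, N m; "finger_gap": finger opening in mm; "finger_force": force on a finger pad.
Only numpy, scipy, OpenCV 4.12 (cv2) and the standard library are available. Lean on these libraries where they do the work, as an engineer would, in place of code of your own. Each camera call takes 0.05 s, during which the arm holds its last target. There are 200 camera calls.

## Task

Press the thumb pad of the nut stand's lever fully down so that its foot lifts off the walnut, then take the dished plate by the wooden grip of its arched handle and lift it straight up, clear of the stand. Then turn it a quarter turn, either way, so that the handle runs in line with the stand's length instead of across it and the nut can be reached, keeping the plate level and the loose nut in its middle throughout; leave the lever up and the things around alone. Finish still holding the plate motionless in the air, level, about 10 cm above its seat: do not put it down or let go.

Things in the scene. Friction and masses are not known exactly. Their poses are not given: they have to be found in the camera images.
- stand: fixed nut stand: wooden slab 120 (x) x 200 (y) x 12 mm, y = -68 to +132 mm in its frame, forked steel head at its +y end. Origin on the worktop below the middle of the dish seat; y runs along the stand from seat to head, x across it. The seat is a ring of inner radius 37 mm, 4 mm above the slab
- seat_mid (a point): middle of the seat on the slab's top, 12 mm above the worktop; the plate's foot stands here at the start
- lever (a joint): angle of the cranked steel hold-down lever: 0 = foot down just above the nut, 1.35 rad = stop, foot up, clear of the plate (fully raised: beyond 1.15). Starts at 0 to 0.15; stays where left; 1 to 2 N on the pad moves it. The 95 mm foot arm points along stand -y under the handle and swings up; the tail stands 60 degrees minus this angle above level, towards stand +y, and comes down
- lever_hinge (a point): the pivot axis of the lever (along the stand's x), 100 mm from the seat's middle along the stand's +y, 45 mm above the worktop
- thumb_pad (a point): middle of the upper, outer face of the thumb pad at the tail's end, 85 mm from the pivot; pad 26 mm across the stand, 30 mm along the tail, 8 mm thick. At angle 0 it is 39 mm outside the pivot (stand +y) and 121 mm above the worktop; at 1.35 it is 83 mm outside and 25 mm above. Press it down, moving outward
- dish_mid (a point): centre of the dished upper face of the loose steel plate (160 g), 7 mm above its underside. Rim 124 mm across, 25 mm high; conical hollow, 8 degrees to radius 30 mm, then 25 degrees. z is the plate's upright axis, x the direction of its arched handle. At the start the handle runs across the stand (plate x along stand x within 12 degrees)
- handle_grip (a point): centre of the wooden grip on top of the arched handle, above the plate's centre, 112 mm above its underside, 124 mm above the worktop at the start. Grip 56 mm long (plate x), 16 mm wide (plate y), 26 mm high: pinch it across the 16 mm from above. The handle's 6 mm wire legs stand at the rim at plate x = +-62 mm
- nut_mid (a point): centre of the walnut, a ball 36 mm in diameter, about 20 g, lying loose in the middle of the plate; it rolls freely
- tin_1_at (a point): centre of a loose flat round tin 86 mm across, 40 mm high; bystander
- tin_3_at (a point): centre of a loose round tin 75 mm across, 58 mm high; bystander
- spice_1_at (a point): centre of a loose small spice jar 46 mm across, 98 mm high; bystander
Things that resemble listed ones, but are neither listed nor needed, are in the scene too. What is shaped like the part that bears dish_mid but blue is not meant.

How it is judged:
By the outcome, as a careful person would: the job done as asked, in the order asked, and still so for the second after the job is handed in, while the arm keeps its last pose, push and grip.
It also fails if it takes over 54 s, if anything falls off the work surface, if the arm or the gripper's body presses on something with over 40 N, if the wrist force passes 120 N, or if a joint passes its speed limit or range.

## Working session

There is one attempt and no reset: what is moved stays moved. The work goes in short steps, Python scripts to look and compute and a shell command to move; the robot and the scene stay as the last step left them, time stands still between calls to the robot, and variables do not carry over. Pictures are saved under pics/ and viewed, at most 11 in all, crops included, and the job is handed in when it is done.

```bash
mkdir -p pics; python3 - <<'E'
from cell import manip
import cv2,numpy as np
s=manip.read_state();print(s)
for n in("scene","top"):
    im=manip.camera(n);cv2.imwrite(f"pics/{n}0.png",im)
    i=manip.camera_info(n);print(n,np.round(i["camera_matrix"],1).tolist(),np.round(i["R"],4).tolist(),np.round(i["t"],1).tolist())
print(manip.camera_info("wrist"))
E
```

```text
{'clock': 0.0, 'joints': array([-1.26059366e+00,  3.00458927e-01,  1.52156601e+00, -1.88314076e-06,
        1.32066909e+00, -6.66058203e-02]), 'qd': array([ 0.0002092 ,  0.00088851,  0.00054399, -0.00190906, -0.00088228,
        0.00041779]), 'effort': array([ 2.01202478e-03, -5.31806266e+01, -3.52735126e+01,  7.08792591e-02,
        2.45158287e-02, -9.54042025e-05]), 'eef_pos': array([ 202.29297562, -511.17947722,  204.89937294]), 'eef_rot': array([-3.14049360e+00, -7.14839188e-05,  3.76808920e-01]), 'wrist_force': array([-0.16479805, -0.46691414,  0.10977498]), 'moment': array([0.01221713, 0.02003017, 0.00690253]), 'finger_force': 0.0, 'finger_gap': 94.3182754518032}
scene [[593.7, 0.0, 323.7], [0.0, 593.7, 245.1], [0.0, 0.0, 1.0]] [[-0.7929, -0.6093, 0.0004], [-0.4936, 0.642, -0.5867], [0.3572, -0.4654, -0.8098]] [333.3, 401.1, 1093.2]
top [[544.7, 0.0, 320.9], [0.0, 544.7, 244.5], [0.0, 0.0, 1.0]] [[-0.0057, -0.9998, -0.0214], [-0.9925, 0.0083, -0.1222], [0.1224, 0.0205, -0.9923]] [-125.1, 540.3, 1058.0]
{'camera_matrix': array([[423.03395204,   0.        , 325.32080457],
       [  0.        , 423.03395204, 236.99151414],
       [  0.        ,   0.        ,   1.        ]]), 'tool_from_camera': array([[ 1.90967594e-05, -9.71407782e-01, -2.37417187e-01,
         6.91730911e+01],
       [ 9.99999885e-01, -9.50838238e-05,  4.69477063e-04,
         2.43897795e-01],
       [-4.78628207e-04, -2.37417168e-01,  9.71407669e-01,
        -1.79906410e+02],
       [ 0.00000000e+00,  0.00000000e+00,  0.00000000e+00,
         1.00000000e+00]])}
```

View pics/scene0.png

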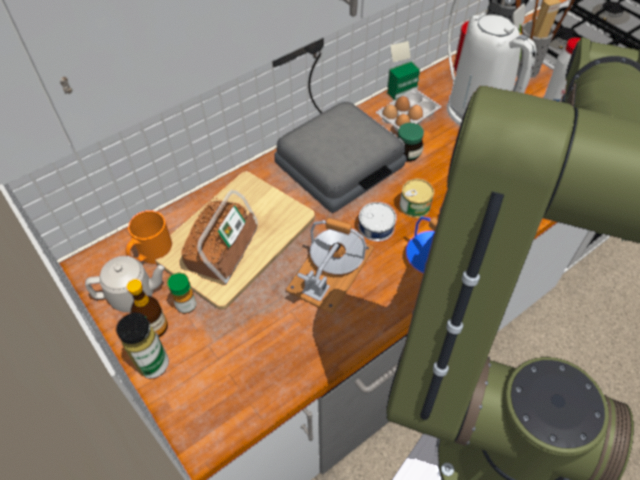

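View pics/top0.png

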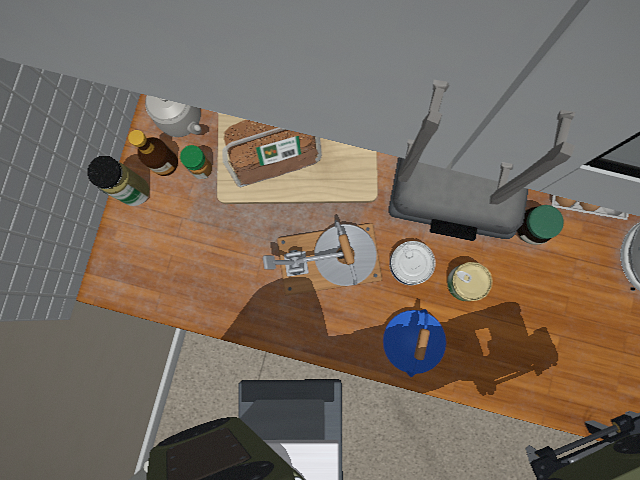

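The steel plate is at about (346,253) in top and (337,250) in scene, on the wooden stand. The pad is at about (268,262) in top. The similar blue plate at top (415,341) is excluded by its colour. I'll confirm this in one enlarged crop.

```bash
python3 - <<'E'
import cv2,numpy as np
t=cv2.imread("pics/top0.png")[205:305,255:395];s=cv2.imread("pics/scene0.png")[205:315,275:385]
t=cv2.resize(t,None,fx=3.2,fy=3.2,interpolation=2) #448x320
s=cv2.resize(s,None,fx=3,fy=3,interpolation=2)
c=np.zeros((340,790,3),np.uint8);c[:320,:448]=t;c[:330,455:785]=s
cv2.imwrite("pics/crop.png",c)
E
```

```text
(no output)
```

View pics/crop.png

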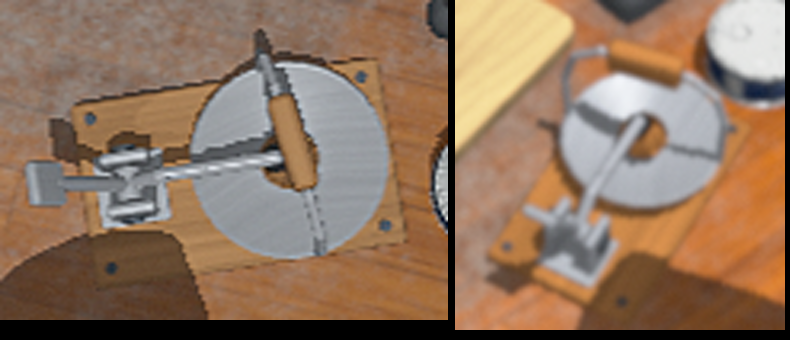

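The crop confirms it: steel plate with the arched handle and wooden grip (crop 292,141), nut beneath it, lever foot on the nut, and pad at crop (43,183).

```bash
cat > h.py <<'E'
from cell import manip
import numpy as np,cv2
def ray(n,u,v,P=None):
    i=manip.camera_info(n);K=i["camera_matrix"]
    d=np.linalg.solve(K,[u,v,1.])
    R,t=np.array(i["R"]),np.array(i["t"]);return -R.T@t,R.T@d
def plane(n,u,v,z):
    o,d=ray(n,u,v);return o+d*(z-o[2])/d[2]
def wray(u,v,pos,rot):
    from scipy.spatial.transform import Rotation as Ro
    i=manip.camera_info("wrist");T=np.array(i["tool_from_camera"]);d=np.linalg.solve(i["camera_matrix"],[u,v,1.])
    R=Ro.from_euler("xyz",rot).as_matrix();return R@T[:3,3]+pos,R@T[:3,:3]@d
def wplane(u,v,pos,rot,z):
    o,d=wray(u,v,pos,rot);return o+d*(z-o[2])/d[2]
E
python3 - <<'E'
from h import *
np.set_printoptions(precision=1,suppress=True)
c=lambda x,y:(255+x/3.2-.5,205+y/3.2-.5)
C=[plane("top",*c(*p),12) for p in((72,103),(378,60),(406,240),(100,285))]
print(np.array(C)); a=(C[1]+C[2])/2;b=(C[0]+C[3])/2
y=(b-a)/np.linalg.norm(b-a);L=np.linalg.norm(b-a);x=np.array([y[1],-y[0],0])
m=(a+b)/2; seat=m-32*y
print("len",L,"yaxis",y,np.degrees(np.arctan2(y[1],y[0])),"seat",seat,"hinge",seat+100*y,"pad0",seat+139*y)
for z in(124,137):print("grip",[plane("top",*c(*p),z) for p in((283,97),(302,185),(292,141))])
print("grip scene",plane("scene",339-.5,225.7-.5,130))
print("dish rim",plane("top",*c(289,159),37))
for z in (121,115,110):
  p=plane("top",*c(43,183),z);print("pad",p,(p-seat)@y,(p-seat)@x)
E
```

```text
[[ 558.7  -38.9   12. ]
 [ 584.7 -234.5   12. ]
 [ 469.7 -250.2   12. ]
 [ 442.7  -57.1   12. ]]
len 196.16666758711574 yaxis [-0.1  1.   0. ] 97.77010668803051 seat [ 518.3 -176.9   12. ] hinge [504.8 -77.8  12. ] pad0 [499.5 -39.2  12. ]
grip [array([ 545.6, -171.4,  124. ]), array([ 494.9, -181.7,  124. ]), array([ 520.2, -176.3,  124. ])]
grip [array([ 543.8, -171.1,  137. ]), array([ 493.8, -181.3,  137. ]), array([ 518.7, -175.9,  137. ])]
grip scene [ 515.5 -174.9  130. ]
dish rim [ 519.  -176.5   37. ]
pad [497.5 -33.6 121. ] 144.79602688191304 -1.23598486749189
pad [498.1 -32.9 115. ] 145.42644531743628 -0.591638013127092
pad [498.5 -32.3 110. ] 145.9517940137057 -0.05468230115649675
```

```bash
python3 -m inch '[{"gripper":0,"dx":0.02,"dy":0.03,"wz":5},{"gripper":0,"dx":0.04,"dy":0.06,"wz":10},{"gripper":0,"dx":0.06,"dy":0.09,"wz":15},{"gripper":0,"dx":0.08,"dy":0.12,"wz":20},{"gripper":0,"dx":0.1,"dy":0.153,"wz":25.4}]' 20
python3 -m inch '[{"gripper":0,"dx":0.02,"dy":0.03,"wz":5},{"gripper":0,"dx":0.04,"dy":0.06,"wz":10},{"gripper":0,"dx":0.06,"dy":0.09,"wz":15},{"gripper":0,"dx":0.08,"dy":0.12,"wz":20},{"gripper":0,"dx":0.1,"dy":0.153,"wz":25.4}]'
python3 -m inch '[{"gripper":0,"dx":0.02,"dy":0.03,"wz":5},{"gripper":0,"dx":0.04,"dy":0.06,"wz":10},{"gripper":0,"dx":0.06,"dy":0.09,"wz":15},{"gripper":0,"dx":0.08,"dy":0.12,"wz":20},{"gripper":0,"dx":0.099,"dy":0.152,"wz":25.4}]'
python3 -m inch '[{"gripper":0},{"gripper":0},{"gripper":0},{"gripper":0},{"gripper":0}]'
python3 - <<'E'
from h import *
s=manip.read_state();im=manip.camera("wrist");cv2.imwrite("pics/w1.png",im)
print(s["eef_pos"],s["eef_rot"],s["joints"],s["wrist_force"],s["clock"])
E
```

```text
[ 202.29706766 -511.1914108   204.93961914] [-3.14054068e+00 -9.67725636e-05  3.76756417e-01] [-1.26060721e+00  3.00426725e-01  1.52151266e+00  2.74365025e-05
  1.32070935e+00 -6.65741524e-02] [-0.12401094  0.05515371  0.41733187] 0.1validation failed for argument at $[0]...
validation failed for argument at $[0]...
validation failed for argument at $[0]...
validation failed for argument at $[0]...
```

View pics/w1.png

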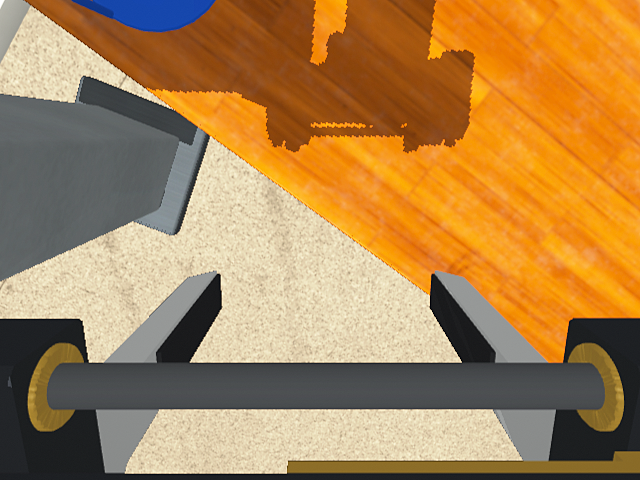

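The arm hasn't moved: the rows were refused, probably because every key is needed. I'll try one full call.

```bash
python3 -m inch '[{"gripper":0,"dx":0.02,"dy":0.03,"dz":0,"wx":0,"wy":0,"wz":5},{"gripper":0,"dx":0.04,"dy":0.06,"dz":0,"wx":0,"wy":0,"wz":10},{"gripper":0,"dx":0.06,"dy":0.09,"dz":0,"wx":0,"wy":0,"wz":15},{"gripper":0,"dx":0.08,"dy":0.12,"dz":0,"wx":0,"wy":0,"wz":20},{"gripper":0,"dx":0.1,"dy":0.153,"dz":0,"wx":0,"wy":0,"wz":25.4}]' 20
```

```text
clock: 0.57
eef_pos: [302.8, -357.0, 205.3]
eef_rot: [-3.141, -0.0, 0.824]
wrist_force: [1.0, -1.3, -0.2]
finger_gap: 64.0
finger_force: 0.0
```

```bash
python3 -m inch '[{"gripper":0,"dx":0.02,"dy":0.03,"dz":0,"wx":0,"wy":0,"wz":5},{"gripper":0,"dx":0.04,"dy":0.06,"dz":0,"wx":0,"wy":0,"wz":10},{"gripper":0,"dx":0.06,"dy":0.09,"dz":0,"wx":0,"wy":0,"wz":15},{"gripper":0,"dx":0.08,"dy":0.12,"dz":0,"wx":0,"wy":0,"wz":20},{"gripper":0,"dx":0.1,"dy":0.153,"dz":0,"wx":0,"wy":0,"wz":25.4}]'
python3 -m inch '[{"gripper":0,"dx":0.02,"dy":0.03,"dz":0,"wx":0,"wy":0,"wz":5},{"gripper":0,"dx":0.04,"dy":0.06,"dz":0,"wx":0,"wy":0,"wz":10},{"gripper":0,"dx":0.06,"dy":0.09,"dz":0,"wx":0,"wy":0,"wz":15},{"gripper":0,"dx":0.08,"dy":0.12,"dz":0,"wx":0,"wy":0,"wz":20},{"gripper":0,"dx":0.099,"dy":0.152,"dz":0,"wx":0,"wy":0,"wz":25.4}]'
python3 -m inch '[{"gripper":0,"dx":0,"dy":0,"dz":0,"wx":0,"wy":0,"wz":0},{"gripper":0,"dx":0,"dy":0,"dz":0,"wx":0,"wy":0,"wz":0},{"gripper":0,"dx":0,"dy":0,"dz":0,"wx":0,"wy":0,"wz":0},{"gripper":0,"dx":0,"dy":0,"dz":0,"wx":0,"wy":0,"wz":0},{"gripper":0,"dx":0,"dy":0,"dz":0,"wx":0,"wy":0,"wz":0}]'
python3 - <<'E'
from h import *
s=manip.read_state();im=manip.camera("wrist");cv2.imwrite("pics/w2.png",im)
print(s["eef_pos"],s["eef_rot"],s["joints"],s["wrist_force"],s["clock"])
E
```

```text
clock: 0.98
eef_pos: [403.0, -203.9, 205.5]
eef_rot: [3.141, 0.0, 1.267]
wrist_force: [0.7, -0.3, -0.3]
finger_gap: 30.9
finger_force: 0.0
clock: 1.4
eef_pos: [502.1, -51.8, 205.4]
eef_rot: [-3.142, 0.0, 1.711]
wrist_force: [0.3, -0.5, -0.3]
finger_gap: 0.5
finger_force: 0.0
clock: 1.82
eef_pos: [501.0, -54.5, 205.5]
eef_rot: [3.142, 0.0, 1.704]
wrist_force: [0.6, 0.9, 0.2]
finger_gap: 0.3
finger_force: 0.0
[500.97363021 -54.46017523 205.54788071] [3.14151579e+00 1.24389154e-04 1.70447038e+00] [-1.80926418e-01  1.97021270e-01  1.64908517e+00 -9.82012822e-05
  1.29537464e+00 -3.14573777e-01] [0.56536865 0.87639195 0.22925011] 1.8167
```

View pics/w2.png

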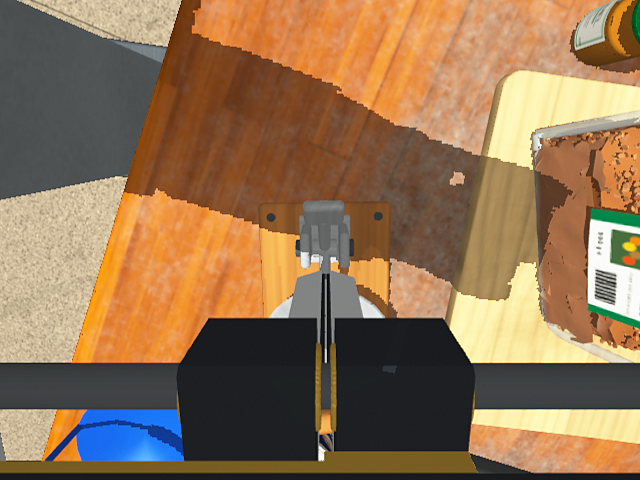

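The wrist view shows the pad at about (323,220), in line with the closed fingers (column 325), and the slab square to the view.

```bash
python3 - <<'E'
from h import *
np.set_printoptions(precision=1,suppress=True)
pos=np.array([501,-54.5,205.5]);rot=[np.pi,0,1.7045]
s0=np.array([518.5,-177,0]);y=np.array([-.1352,.9908,0]);x=np.array([y[1],-y[0],0])
for u,v,z in((323,202,112),(323,202,120),(323,225,130),(262,203,12),(390,203,12)):
    p=wplane(u,v,pos,rot,z);print(u,v,z,p,"s",(p-s0)@y,"x",(p-s0)@x)
print("tcp",(pos-s0)@y,(pos-s0)@x)
for a in np.arange(.08,1.4,.159):
    f=np.radians(60)-a;print(round(a,2),100+85*np.cos(f)-4*np.sin(f),45+85*np.sin(f)+4*np.cos(f))
E
```

```text
323 202 112 [496.9 -29.8 112. ] s 148.7304067191889 x -1.531326775329454
323 202 120 [496.7 -28.6 120. ] s 150.00051812523495 x -1.4837169933315657
323 225 130 [498.5 -41.2 130. ] s 137.2620960806978 x -1.4700312779135096
262 203 12 [444.7 -53.8  12. ] s 132.05673861883307 x -56.492812900133906
390 203 12 [557.7 -38.6  12. ] s 131.84270125412436 x 57.57929983770619
tcp 123.739 -0.777000000000001
0.08 144.95357268962653 117.25078755583543
0.24 155.82606538369964 109.22188430570135
0.4 165.2901901522369 99.57280522279157
0.56 173.10718809873237 88.54697519112625
0.72 179.07985368655804 76.42255147044202
0.87 183.05750979766816 63.50540640489308
1.03 184.93980898240474 50.1214109415859
1.19 184.6792650032938 36.60821362867596
1.35 182.28245080759308 23.30672249068791
```

```bash
python3 -m inch '[{"gripper":0,"dx":0,"dy":0,"dz":-0.02,"wx":0,"wy":0,"wz":0},{"gripper":0,"dx":0,"dy":0,"dz":-0.04,"wx":0,"wy":0,"wz":0},{"gripper":0,"dx":0,"dy":0,"dz":-0.06,"wx":0,"wy":0,"wz":0},{"gripper":0,"dx":0,"dy":0,"dz":-0.08,"wx":0,"wy":0,"wz":0},{"gripper":0,"dx":0,"dy":0,"dz":-0.088,"wx":0,"wy":0,"wz":0}]'
python3 -m inch '[{"gripper":0,"dx":-0.0018,"dy":0.0132,"dz":0,"wx":0,"wy":0,"wz":0},{"gripper":0,"dx":-0.0026,"dy":0.019,"dz":-0.004,"wx":0,"wy":0,"wz":0},{"gripper":0,"dx":-0.0033,"dy":0.0241,"dz":-0.008,"wx":0,"wy":0,"wz":0},{"gripper":0,"dx":-0.004,"dy":0.029,"dz":-0.0125,"wx":0,"wy":0,"wz":0},{"gripper":0,"dx":-0.0046,"dy":0.0335,"dz":-0.0175,"wx":0,"wy":0,"wz":0}]'
python3 -m inch '[{"gripper":0,"dx":-0.0006,"dy":0.0042,"dz":-0.0055,"wx":0,"wy":0,"wz":0},{"gripper":0,"dx":-0.0011,"dy":0.0084,"dz":-0.011,"wx":0,"wy":0,"wz":0},{"gripper":0,"dx":-0.0016,"dy":0.0116,"dz":-0.017,"wx":0,"wy":0,"wz":0},{"gripper":0,"dx":-0.002,"dy":0.0149,"dz":-0.023,"wx":0,"wy":0,"wz":0},{"gripper":0,"dx":-0.0024,"dy":0.0176,"dz":-0.0295,"wx":0,"wy":0,"wz":0}]'
python3 -c "
from h import *
cv2.imwrite('pics/s2.png',np.hstack([cv2.resize(manip.camera(n)[a:a+150,b:b+150],(390,390)) for n,a,b in(('scene',190,250),('top',180,240))]))"
```

```text
clock: 2.28
eef_pos: [500.2, -53.9, 115.3]
eef_rot: [-3.139, -0.001, 1.705]
wrist_force: [-0.7, -0.4, -0.0]
finger_gap: 0.4
finger_force: 0.0
clock: 2.7
eef_pos: [496.9, -19.7, 100.0]
eef_rot: [3.141, 0.0, 1.707]
wrist_force: [-1.1, -0.9, 1.5]
finger_gap: 0.5
finger_force: 0.6
clock: 3.12
eef_pos: [494.4, -2.0, 69.9]
eef_rot: [3.141, -0.0, 1.707]
wrist_force: [0.3, -1.2, 0.3]
finger_gap: 0.4
finger_force: 0.5
```

View pics/s2.png

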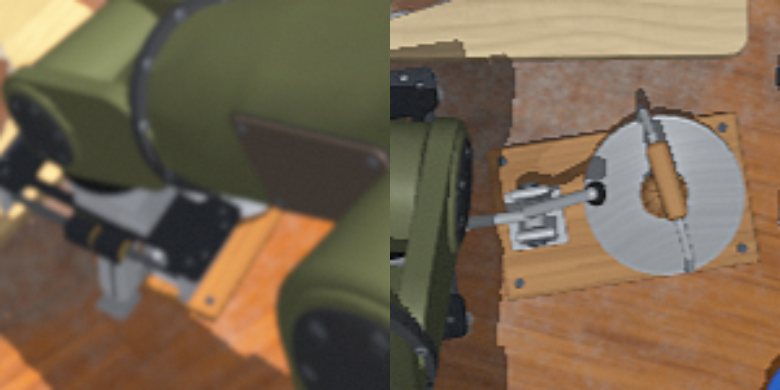

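The foot is rising off the nut; it is now at about (597,193) in the crop. Continuing down the arc.

```bash
python3 -m inch '[{"gripper":0,"dx":-0.0004,"dy":0.0027,"dz":-0.0065,"wx":0,"wy":0,"wz":0},{"gripper":0,"dx":-0.0006,"dy":0.0045,"dz":-0.0135,"wx":0,"wy":0,"wz":0},{"gripper":0,"dx":-0.0008,"dy":0.0056,"dz":-0.02,"wx":0,"wy":0,"wz":0},{"gripper":0,"dx":-0.001,"dy":0.007,"dz":-0.026,"wx":0,"wy":0,"wz":0},{"gripper":0,"dx":-0.001,"dy":0.0076,"dz":-0.032,"wx":0,"wy":0,"wz":0}]'
python3 -m inch '[{"gripper":0,"dx":0,"dy":0,"dz":-0.003,"wx":0,"wy":0,"wz":0},{"gripper":0,"dx":0,"dy":0,"dz":-0.006,"wx":0,"wy":0,"wz":0},{"gripper":0,"dx":0,"dy":0,"dz":-0.008,"wx":0,"wy":0,"wz":0},{"gripper":0,"dx":0,"dy":0,"dz":-0.009,"wx":0,"wy":0,"wz":0},{"gripper":0,"dx":0,"dy":0,"dz":-0.01,"wx":0,"wy":0,"wz":0}]'
python3 -m inch '[{"gripper":0,"dx":0,"dy":0,"dz":-0.0005,"wx":0,"wy":0,"wz":0},{"gripper":0,"dx":0,"dy":0,"dz":-0.001,"wx":0,"wy":0,"wz":0},{"gripper":0,"dx":0,"dy":0,"dz":-0.0015,"wx":0,"wy":0,"wz":0},{"gripper":0,"dx":0,"dy":0,"dz":-0.002,"wx":0,"wy":0,"wz":0},{"gripper":0,"dx":0,"dy":0,"dz":-0.002,"wx":0,"wy":0,"wz":0}]'
```

```text
clock: 3.63
eef_pos: [493.2, 5.4, 37.7]
eef_rot: [-3.141, -0.0, 1.707]
wrist_force: [-1.1, -0.9, 0.7]
finger_gap: 0.2
finger_force: 0.5
clock: 4.05
eef_pos: [493.4, 5.3, 28.4]
eef_rot: [3.141, -0.0, 1.707]
wrist_force: [-0.1, -0.4, 0.6]
finger_gap: 0.3
finger_force: 0.4
clock: 4.47
eef_pos: [493.4, 5.3, 26.4]
eef_rot: [3.142, -0.0, 1.707]
wrist_force: [-0.3, 0.1, 0.6]
finger_gap: 0.9
finger_force: 0.3
```

```bash
python3 -m inch '[{"gripper":0,"dx":0,"dy":0,"dz":-0.0005,"wx":0,"wy":0,"wz":0},{"gripper":0,"dx":0,"dy":0,"dz":-0.001,"wx":0,"wy":0,"wz":0},{"gripper":0,"dx":0,"dy":0,"dz":-0.0015,"wx":0,"wy":0,"wz":0},{"gripper":0,"dx":0,"dy":0,"dz":-0.002,"wx":0,"wy":0,"wz":0},{"gripper":0,"dx":0,"dy":0,"dz":-0.002,"wx":0,"wy":0,"wz":0}]'
```

```text
clock: 4.88
eef_pos: [493.7, 5.2, 25.1]
eef_rot: [3.141, 0.0, 1.707]
wrist_force: [-2.4, -0.9, 10.9]
finger_gap: 0.3
finger_force: 5.4
```

```bash
python3 -c "
from h import *
w=cv2.resize(manip.camera('wrist'),(390,293))
t=cv2.resize(manip.camera('top')[180:300,240:400],(390,293))
cv2.imwrite('pics/s3.png',np.hstack([w,t]))"
```

```text
(no output)
```

View pics/s3.png

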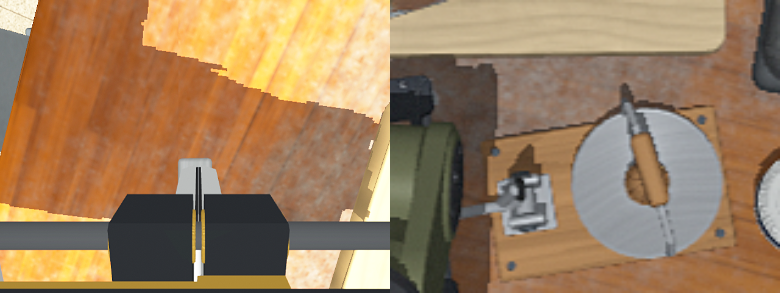

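The force rose to 11 N at the stop. The lever is up, with its foot upright over the head (crop 520,188), clear of the plate, and the nut is still in the middle of the plate. Retracting and going above the grip.

```bash
python3 -m inch '[{"gripper":0,"dx":0,"dy":0,"dz":0.02,"wx":0,"wy":0,"wz":0},{"gripper":0,"dx":0,"dy":0,"dz":0.06,"wx":0,"wy":0,"wz":0},{"gripper":0,"dx":0,"dy":0,"dz":0.1,"wx":0,"wy":0,"wz":0},{"gripper":0,"dx":0,"dy":0,"dz":0.14,"wx":0,"wy":0,"wz":0},{"gripper":0,"dx":0,"dy":0,"dz":0.18,"wx":0,"wy":0,"wz":0}]'
python3 -m inch '[{"gripper":0.5,"dx":0.002,"dy":-0.012,"dz":0,"wx":0,"wy":0,"wz":-5.7},{"gripper":0.5,"dx":0.004,"dy":-0.024,"dz":0,"wx":0,"wy":0,"wz":-11.4},{"gripper":0.5,"dx":0.005,"dy":-0.036,"dz":0,"wx":0,"wy":0,"wz":-17.1},{"gripper":0.5,"dx":0.007,"dy":-0.048,"dz":0,"wx":0,"wy":0,"wz":-22.8},{"gripper":0.5,"dx":0.008,"dy":-0.06,"dz":0,"wx":0,"wy":0,"wz":-28.5}]'
python3 -m inch '[{"gripper":0.5,"dx":0.002,"dy":-0.012,"dz":0,"wx":0,"wy":0,"wz":-5.7},{"gripper":0.5,"dx":0.004,"dy":-0.024,"dz":0,"wx":0,"wy":0,"wz":-11.4},{"gripper":0.5,"dx":0.005,"dy":-0.036,"dz":0,"wx":0,"wy":0,"wz":-17.1},{"gripper":0.5,"dx":0.007,"dy":-0.048,"dz":0,"wx":0,"wy":0,"wz":-22.8},{"gripper":0.5,"dx":0.008,"dy":-0.06,"dz":0,"wx":0,"wy":0,"wz":-28.5}]'
python3 -m inch '[{"gripper":0.5,"dx":0.002,"dy":-0.012,"dz":0,"wx":0,"wy":0,"wz":-5.7},{"gripper":0.5,"dx":0.004,"dy":-0.024,"dz":0,"wx":0,"wy":0,"wz":-11.4},{"gripper":0.5,"dx":0.005,"dy":-0.036,"dz":0,"wx":0,"wy":0,"wz":-17.1},{"gripper":0.5,"dx":0.007,"dy":-0.048,"dz":0,"wx":0,"wy":0,"wz":-22.8},{"gripper":0.5,"dx":0.009,"dy":-0.061,"dz":0,"wx":0,"wy":0,"wz":-29}]'
python3 -m inch '[{"gripper":0.5,"dx":0,"dy":0,"dz":0,"wx":0,"wy":0,"wz":0},{"gripper":0.5,"dx":0,"dy":0,"dz":0,"wx":0,"wy":0,"wz":0},{"gripper":0.5,"dx":0,"dy":0,"dz":0,"wx":0,"wy":0,"wz":0},{"gripper":0.5,"dx":0,"dy":0,"dz":0,"wx":0,"wy":0,"wz":0},{"gripper":0.5,"dx":0,"dy":0,"dz":0,"wx":0,"wy":0,"wz":0}]'
python3 - <<'E'
from h import *
s=manip.read_state();im=manip.camera("wrist");cv2.imwrite("pics/w4.png",im)
print(s["eef_pos"],s["eef_rot"],s["joints"],s["wrist_force"],s["clock"])
E
```

```text
clock: 5.4
eef_pos: [492.8, 5.4, 206.4]
eef_rot: [-3.141, -0.0, 1.707]
wrist_force: [1.3, 0.1, 0.7]
finger_gap: 0.4
finger_force: 0.0
clock: 5.82
eef_pos: [501.4, -55.2, 204.3]
eef_rot: [-3.141, -0.0, 1.204]
wrist_force: [-1.1, -0.1, 0.2]
finger_gap: 30.2
finger_force: 0.0
clock: 6.23
eef_pos: [509.3, -115.3, 204.2]
eef_rot: [-3.141, 0.0, 0.707]
wrist_force: [0.2, -0.9, 0.3]
finger_gap: 46.7
finger_force: 0.0
clock: 6.65
eef_pos: [518.3, -176.2, 204.2]
eef_rot: [-3.141, 0.0, 0.201]
wrist_force: [0.6, 0.7, -0.4]
finger_gap: 47.0
finger_force: 0.0
clock: 7.07
eef_pos: [518.3, -175.1, 204.5]
eef_rot: [-3.142, -0.0, 0.208]
wrist_force: [-0.2, -0.4, -0.7]
finger_gap: 47.0
finger_force: 0.0
[ 518.345979   -175.12499172  204.52083915] [-3.14158179e+00 -6.48725352e-05  2.08027373e-01] [-3.92780280e-01  2.94229289e-01  1.53051998e+00  4.71446208e-05
  1.31679601e+00  9.69976828e-01] [-0.22855924 -0.41827618 -0.68590513] 7.0667
```

View pics/w4.png

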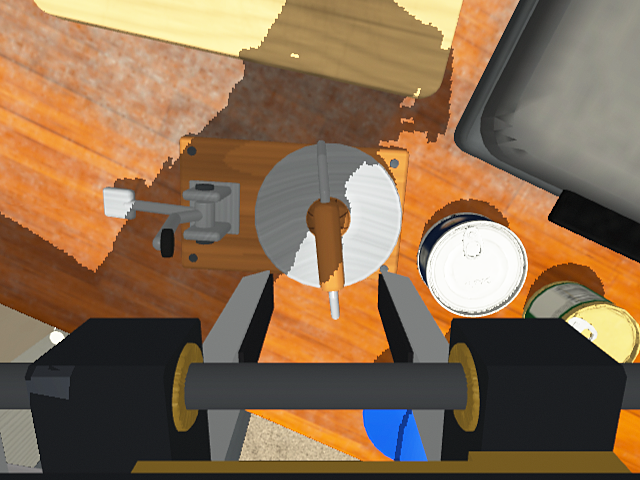

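The wrist view shows the grip's top running from about (325,205) to (331,290), slightly turned. The lever is up at left, with its pad at (118,203).

```bash
python3 - <<'E'
from h import *
np.set_printoptions(precision=1,suppress=True)
im=cv2.imread("pics/w4.png")
sub=im[200:300,305:355];hsv=cv2.cvtColor(sub,cv2.COLOR_BGR2HSV)
m=((hsv[...,1]>90)&(hsv[...,0]<20)).astype(np.uint8)
n,l,st,c=cv2.connectedComponentsWithStats(m)
for r in range(205,296,8):
    k=np.where(m[r-200])[0];print(r,(k.min()+305,k.max()+305) if len(k) else None,end="; ")
pos=np.array([518.3,-175.1,204.5]);rot=[np.pi,0,.208]
A=wplane(327,208,pos,rot,137);B=wplane(331,288,pos,rot,137)
print(A,B,(A+B)/2,np.degrees(np.arctan2(*(A-B)[1::-1])))
E
```

```text
205 (np.int64(311), np.int64(345)); 213 (np.int64(307), np.int64(349)); 221 (np.int64(306), np.int64(349)); 229 (np.int64(309), np.int64(347)); 237 (np.int64(315), np.int64(340)); 245 (np.int64(316), np.int64(341)); 253 (np.int64(317), np.int64(341)); 261 (np.int64(318), np.int64(342)); 269 (np.int64(318), np.int64(342)); 277 (np.int64(319), np.int64(343)); 285 (np.int64(305), np.int64(354)); 293 (np.int64(305), np.int64(354)); [ 544.4 -170.9  137. ] [ 495.8 -183.7  137. ] [ 520.1 -177.3  137. ] 14.79970260409455
```

```bash
python3 -m inch '[{"gripper":0.5,"dx":0.002,"dy":-0.0015,"dz":-0.01,"wx":0,"wy":0,"wz":3.5},{"gripper":0.5,"dx":0.002,"dy":-0.0015,"dz":-0.03,"wx":0,"wy":0,"wz":3.5},{"gripper":0.5,"dx":0.002,"dy":-0.0015,"dz":-0.04,"wx":0,"wy":0,"wz":3.5},{"gripper":0.5,"dx":0.002,"dy":-0.0015,"dz":-0.04,"wx":0,"wy":0,"wz":3.5},{"gripper":0.5,"dx":0.002,"dy":-0.0015,"dz":-0.04,"wx":0,"wy":0,"wz":3.5}]'
python3 - <<'E'
from h import *
np.set_printoptions(precision=1,suppress=True)
s=manip.read_state();im=manip.camera("wrist");cv2.imwrite("pics/w5.png",im)
pos,rot=s["eef_pos"],s["eef_rot"];print(pos,rot)
hsv=cv2.cvtColor(im,cv2.COLOR_BGR2HSV);m=(hsv[...,1]>90)&(hsv[...,0]<20)
for r in range(200,345,9):
    k=np.where(m[r,285:375])[0]
    if len(k):print(r,k.min()+285,k.max()+285,len(k),wplane((k.min()+k.max())/2+285,r,pos,rot,137))
E
```

```text
clock: 7.53
eef_pos: [520.3, -177.0, 164.5]
eef_rot: [-3.141, 0.001, 0.267]
wrist_force: [-0.0, -0.4, -0.2]
finger_gap: 47.3
finger_force: 0.0
[ 520.3 -177.   164.5] [-3.1  0.   0.3]
209 314 337 12 [ 552.  -168.7  137. ]
218 304 346 43 [ 547.6 -169.7  137. ]
227 301 349 49 [ 543.1 -170.9  137. ]
236 301 349 49 [ 538.7 -172.1  137. ]
245 306 345 40 [ 534.2 -173.6  137. ]
254 310 339 30 [ 529.5 -174.3  137. ]
263 310 339 30 [ 524.9 -175.6  137. ]
272 311 339 29 [ 520.3 -177.1  137. ]
281 311 339 29 [ 515.5 -178.4  137. ]
290 311 339 29 [ 510.7 -179.7  137. ]
299 285 374 46 [ 506.5 -183.3  137. ]
308 285 374 90 [ 501.7 -184.7  137. ]
317 285 374 90 [ 496.7 -186.   137. ]
326 285 374 80 [ 491.8 -187.4  137. ]
335 285 374 81 [ 486.7 -188.8  137. ]
344 285 374 80 [ 481.6 -190.2  137. ]
```

View pics/w5.png

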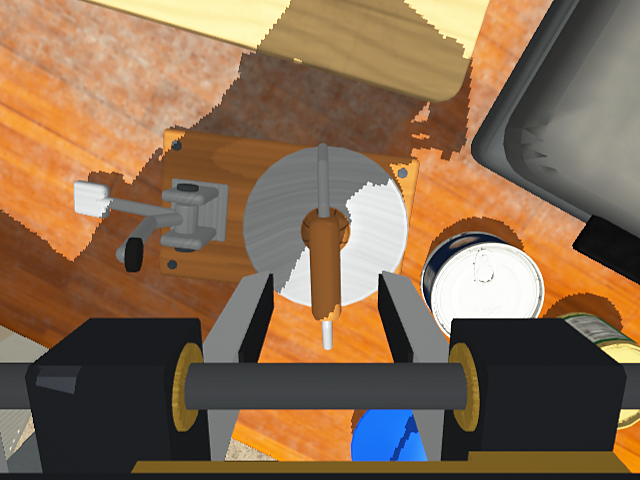

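The grip (about 311–339 × 215–318) is upright and centred between the fingers. Descending and closing gently.

```bash
python3 -m inch '[{"gripper":0.5,"dx":0,"dy":0,"dz":-0.015,"wx":0,"wy":0,"wz":0},{"gripper":0.5,"dx":0,"dy":0,"dz":-0.03,"wx":0,"wy":0,"wz":0},{"gripper":0.5,"dx":0,"dy":0,"dz":-0.045,"wx":0,"wy":0,"wz":0},{"gripper":0.45,"dx":0,"dy":0,"dz":-0.058,"wx":0,"wy":0,"wz":0},{"gripper":0.35,"dx":0,"dy":0,"dz":-0.058,"wx":0,"wy":0,"wz":0}]' 10
python3 -m inch '[{"gripper":0.3,"dx":0,"dy":0,"dz":0,"wx":0,"wy":0,"wz":0},{"gripper":0.27,"dx":0,"dy":0,"dz":0,"wx":0,"wy":0,"wz":0},{"gripper":0.25,"dx":0,"dy":0,"dz":0,"wx":0,"wy":0,"wz":0},{"gripper":0.23,"dx":0,"dy":0,"dz":0,"wx":0,"wy":0,"wz":0},{"gripper":0.21,"dx":0,"dy":0,"dz":0,"wx":0,"wy":0,"wz":0}]' 10
python3 -m inch '[{"gripper":0.2,"dx":0,"dy":0,"dz":0,"wx":0,"wy":0,"wz":0},{"gripper":0.19,"dx":0,"dy":0,"dz":0,"wx":0,"wy":0,"wz":0},{"gripper":0.18,"dx":0,"dy":0,"dz":0,"wx":0,"wy":0,"wz":0},{"gripper":0.17,"dx":0,"dy":0,"dz":0,"wx":0,"wy":0,"wz":0},{"gripper":0.16,"dx":0,"dy":0,"dz":0,"wx":0,"wy":0,"wz":0}]' 10
python3 -m inch '[{"gripper":0.15,"dx":0,"dy":0,"dz":0,"wx":0,"wy":0,"wz":0},{"gripper":0.1,"dx":0,"dy":0,"dz":0,"wx":0,"wy":0,"wz":0},{"gripper":0.05,"dx":0,"dy":0,"dz":0,"wx":0,"wy":0,"wz":0},{"gripper":0.05,"dx":0,"dy":0,"dz":0,"wx":0,"wy":0,"wz":0},{"gripper":0.05,"dx":0,"dy":0,"dz":0,"wx":0,"wy":0,"wz":0}]' 30
```

```text
clock: 8.0
eef_pos: [519.8, -176.9, 105.2]
eef_rot: [-3.14, 0.002, 0.267]
wrist_force: [-0.2, 0.5, -1.0]
finger_gap: 38.6
finger_force: 0.0
clock: 8.42
eef_pos: [520.6, -177.3, 107.1]
eef_rot: [3.141, -0.001, 0.267]
wrist_force: [0.0, -0.3, 1.2]
finger_gap: 20.4
finger_force: 0.0
clock: 8.83
eef_pos: [520.4, -177.2, 106.4]
eef_rot: [3.142, -0.0, 0.267]
wrist_force: [0.3, -0.2, 0.5]
finger_gap: 15.8
finger_force: 10.0
clock: 9.25
eef_pos: [520.4, -177.2, 106.5]
eef_rot: [3.142, -0.0, 0.267]
wrist_force: [0.5, 0.9, -0.4]
finger_gap: 15.9
finger_force: 30.0
```

```bash
python3 -m inch '[{"gripper":0.05,"dx":0,"dy":0,"dz":0.001,"wx":0,"wy":0,"wz":0},{"gripper":0.05,"dx":0,"dy":0,"dz":0.003,"wx":0,"wy":0,"wz":0},{"gripper":0.05,"dx":0,"dy":0,"dz":0.006,"wx":0,"wy":0,"wz":0},{"gripper":0.05,"dx":0,"dy":0,"dz":0.01,"wx":0,"wy":0,"wz":0},{"gripper":0.05,"dx":0,"dy":0,"dz":0.014,"wx":0,"wy":0,"wz":0}]'
python3 -m inch '[{"gripper":0.05,"dx":0,"dy":0,"dz":0.005,"wx":0,"wy":0,"wz":0},{"gripper":0.05,"dx":0,"dy":0,"dz":0.01,"wx":0,"wy":0,"wz":0},{"gripper":0.05,"dx":0,"dy":0,"dz":0.015,"wx":0,"wy":0,"wz":0},{"gripper":0.05,"dx":0,"dy":0,"dz":0.02,"wx":0,"wy":0,"wz":0},{"gripper":0.05,"dx":0,"dy":0,"dz":0.025,"wx":0,"wy":0,"wz":0}]'
python3 -m inch '[{"gripper":0.05,"dx":0,"dy":0,"dz":0.005,"wx":0,"wy":0,"wz":0},{"gripper":0.05,"dx":0,"dy":0,"dz":0.01,"wx":0,"wy":0,"wz":0},{"gripper":0.05,"dx":0,"dy":0,"dz":0.015,"wx":0,"wy":0,"wz":0},{"gripper":0.05,"dx":0,"dy":0,"dz":0.02,"wx":0,"wy":0,"wz":0},{"gripper":0.05,"dx":0,"dy":0,"dz":0.025,"wx":0,"wy":0,"wz":0}]'
python3 -m inch '[{"gripper":0.05,"dx":0,"dy":0,"dz":0.005,"wx":0,"wy":0,"wz":0},{"gripper":0.05,"dx":0,"dy":0,"dz":0.01,"wx":0,"wy":0,"wz":0},{"gripper":0.05,"dx":0,"dy":0,"dz":0.015,"wx":0,"wy":0,"wz":0},{"gripper":0.05,"dx":0,"dy":0,"dz":0.02,"wx":0,"wy":0,"wz":0},{"gripper":0.05,"dx":0,"dy":0,"dz":0.025,"wx":0,"wy":0,"wz":0}]'
python3 -m inch '[{"gripper":0.05,"dx":0,"dy":0,"dz":0.005,"wx":0,"wy":0,"wz":0},{"gripper":0.05,"dx":0,"dy":0,"dz":0.009,"wx":0,"wy":0,"wz":0},{"gripper":0.05,"dx":0,"dy":0,"dz":0.012,"wx":0,"wy":0,"wz":0},{"gripper":0.05,"dx":0,"dy":0,"dz":0.013,"wx":0,"wy":0,"wz":0},{"gripper":0.05,"dx":0,"dy":0,"dz":0.013,"wx":0,"wy":0,"wz":0}]'
python3 - <<'E'
from h import *
w=manip.camera('wrist')[100:400,100:500]
s=manip.camera('scene')[150:300,250:450]
cv2.imwrite('pics/c6.png',np.hstack([w,cv2.resize(s,(400,300))]))
# raised foot: triangulate from w4,w5 (pads of black foot)
E
```

```text
clock: 9.67
eef_pos: [520.4, -177.2, 120.9]
eef_rot: [-3.142, 0.0, 0.267]
wrist_force: [-0.9, 0.1, -1.7]
finger_gap: 16.1
finger_force: 30.0
clock: 10.08
eef_pos: [520.4, -177.2, 146.1]
eef_rot: [3.141, -0.0, 0.267]
wrist_force: [-0.2, 0.7, -2.3]
finger_gap: 15.5
finger_force: 30.0
clock: 10.5
eef_pos: [520.3, -177.2, 170.9]
eef_rot: [-3.142, 0.0, 0.267]
wrist_force: [-0.1, -0.4, -1.8]
finger_gap: 15.6
finger_force: 30.0
clock: 10.92
eef_pos: [520.4, -177.2, 196.0]
eef_rot: [3.142, -0.0, 0.267]
wrist_force: [0.2, 0.5, -1.8]
finger_gap: 15.5
finger_force: 30.0
clock: 11.33
eef_pos: [520.4, -177.2, 208.6]
eef_rot: [3.141, -0.0, 0.267]
wrist_force: [0.6, 0.1, -2.2]
finger_gap: 15.7
finger_force: 30.0
```

View pics/c6.png

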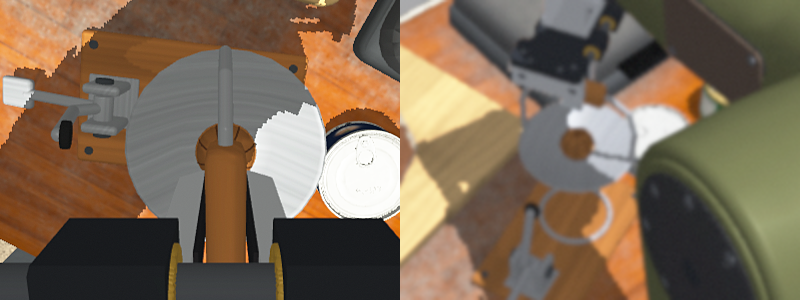

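The plate is up and level, with the nut in its middle (scene crop 578,145). The seat ring is empty and the lever's foot stands up at (530,210). Checking the foot's clearance before turning.

```bash
python3 - <<'E'
from h import *
np.set_printoptions(precision=1,suppress=True)
o1,d1=ray("scene",315,255);s0=np.array([518.5,-177,0]);y=np.array([-.1352,.9908,0]);x=np.array([y[1],-y[0],0])
for (u,v,pos) in ((165,235,np.array([520.4,-177.2,208.6])),(134,254,np.array([520.3,-177,164.5]))):
    o2,d2=wray(u,v,pos,[np.pi,0,.267])
    k=np.linalg.lstsq(np.stack([d1,-d2],1),o2-o1,rcond=None)[0]
    p=(o1+k[0]*d1+o2+k[1]*d2)/2;print(p,"gap",np.linalg.norm(o1+k[0]*d1-o2-k[1]*d2),"s",(p-s0)@y,(p-s0)@x)
E
```

```text
[503.8 -80.4 137.5] gap 0.9611005357942056 s 97.65559001618848 -1.4653427507703398
[504.2 -80.5 137.1] gap 0.5767807623554162 s 97.51569033667703 -1.1562904031963068
```

```bash
python3 -m inch '[{"gripper":0.05,"dx":0,"dy":0,"dz":0,"wx":0,"wy":0,"wz":0.5},{"gripper":0.05,"dx":0,"dy":0,"dz":0,"wx":0,"wy":0,"wz":1.5},{"gripper":0.05,"dx":0,"dy":0,"dz":0,"wx":0,"wy":0,"wz":3},{"gripper":0.05,"dx":0,"dy":0,"dz":0,"wx":0,"wy":0,"wz":5},{"gripper":0.05,"dx":0,"dy":0,"dz":0,"wx":0,"wy":0,"wz":7.5}]'
python3 -m inch '[{"gripper":0.05,"dx":0,"dy":0,"dz":0,"wx":0,"wy":0,"wz":3.4},{"gripper":0.05,"dx":0,"dy":0,"dz":0,"wx":0,"wy":0,"wz":6.8},{"gripper":0.05,"dx":0,"dy":0,"dz":0,"wx":0,"wy":0,"wz":10.2},{"gripper":0.05,"dx":0,"dy":0,"dz":0,"wx":0,"wy":0,"wz":13.6},{"gripper":0.05,"dx":0,"dy":0,"dz":0,"wx":0,"wy":0,"wz":17}]'
python3 -m inch '[{"gripper":0.05,"dx":0,"dy":0,"dz":0,"wx":0,"wy":0,"wz":3.4},{"gripper":0.05,"dx":0,"dy":0,"dz":0,"wx":0,"wy":0,"wz":6.8},{"gripper":0.05,"dx":0,"dy":0,"dz":0,"wx":0,"wy":0,"wz":10.2},{"gripper":0.05,"dx":0,"dy":0,"dz":0,"wx":0,"wy":0,"wz":13.6},{"gripper":0.05,"dx":0,"dy":0,"dz":0,"wx":0,"wy":0,"wz":17}]'
python3 -m inch '[{"gripper":0.05,"dx":0,"dy":0,"dz":0,"wx":0,"wy":0,"wz":3.4},{"gripper":0.05,"dx":0,"dy":0,"dz":0,"wx":0,"wy":0,"wz":6.8},{"gripper":0.05,"dx":0,"dy":0,"dz":0,"wx":0,"wy":0,"wz":10.2},{"gripper":0.05,"dx":0,"dy":0,"dz":0,"wx":0,"wy":0,"wz":13.6},{"gripper":0.05,"dx":0,"dy":0,"dz":0,"wx":0,"wy":0,"wz":17}]'
python3 -m inch '[{"gripper":0.05,"dx":0,"dy":0,"dz":0,"wx":0,"wy":0,"wz":3.4},{"gripper":0.05,"dx":0,"dy":0,"dz":0,"wx":0,"wy":0,"wz":6.8},{"gripper":0.05,"dx":0,"dy":0,"dz":0,"wx":0,"wy":0,"wz":10.2},{"gripper":0.05,"dx":0,"dy":0,"dz":0,"wx":0,"wy":0,"wz":13.6},{"gripper":0.05,"dx":0,"dy":0,"dz":0,"wx":0,"wy":0,"wz":17}]'
python3 -m inch '[{"gripper":0.05,"dx":0,"dy":0,"dz":0,"wx":0,"wy":0,"wz":3},{"gripper":0.05,"dx":0,"dy":0,"dz":0,"wx":0,"wy":0,"wz":5},{"gripper":0.05,"dx":0,"dy":0,"dz":0,"wx":0,"wy":0,"wz":6.7},{"gripper":0.05,"dx":0,"dy":0,"dz":0,"wx":0,"wy":0,"wz":7.6},{"gripper":0.05,"dx":0,"dy":0,"dz":0,"wx":0,"wy":0,"wz":8}]'
python3 -m inch '[{"gripper":0.05,"dx":0,"dy":0,"dz":0,"wx":0,"wy":0,"wz":0},{"gripper":0.05,"dx":0,"dy":0,"dz":0,"wx":0,"wy":0,"wz":0},{"gripper":0.05,"dx":0,"dy":0,"dz":0,"wx":0,"wy":0,"wz":0},{"gripper":0.05,"dx":0,"dy":0,"dz":0,"wx":0,"wy":0,"wz":0},{"gripper":0.05,"dx":0,"dy":0,"dz":0,"wx":0,"wy":0,"wz":0}]'
python3 - <<'E'
from h import *
w=manip.camera('wrist')[100:400,100:500]
s=manip.camera('scene')[150:300,250:450]
cv2.imwrite('pics/c7.png',np.hstack([w,cv2.resize(s,(400,300))]))
print(manip.read_state())
E
```

```text
clock: 11.85
eef_pos: [520.3, -177.2, 208.3]
eef_rot: [-3.141, 0.0, 0.4]
wrist_force: [1.2, -0.5, -2.0]
finger_gap: 15.5
finger_force: 30.0
clock: 12.27
eef_pos: [520.3, -177.2, 208.3]
eef_rot: [-3.141, 0.0, 0.698]
wrist_force: [0.0, 0.2, -1.5]
finger_gap: 15.7
finger_force: 30.0
clock: 12.68
eef_pos: [520.3, -177.2, 208.3]
eef_rot: [-3.141, 0.0, 0.995]
wrist_force: [-0.6, -0.2, -1.9]
finger_gap: 15.6
finger_force: 30.0
clock: 13.1
eef_pos: [520.3, -177.2, 208.3]
eef_rot: [-3.141, -0.0, 1.292]
wrist_force: [0.4, 0.1, -1.9]
finger_gap: 15.9
finger_force: 30.0
clock: 13.52
eef_pos: [520.3, -177.2, 208.3]
eef_rot: [-3.141, -0.0, 1.589]
wrist_force: [-1.6, -0.2, -2.6]
finger_gap: 15.8
finger_force: 30.0
clock: 13.93
eef_pos: [520.3, -177.2, 208.3]
eef_rot: [-3.141, -0.0, 1.725]
wrist_force: [-0.3, -0.5, -1.7]
finger_gap: 15.7
finger_force: 30.0
clock: 14.35
eef_pos: [520.4, -177.2, 208.4]
eef_rot: [-3.142, -0.0, 1.724]
wrist_force: [0.6, 0.0, -0.9]
finger_gap: 15.9
finger_force: 30.0
{'clock': 14.45, 'joints': array([-3.94881800e-01,  2.96939058e-01,  1.51778696e+00, -5.48027966e-06,
        1.32690672e+00, -5.48147202e-01]), 'qd': array([-0.00071187, -0.0015784 ,  0.00013333, -0.00017231, -0.00041279,
        0.00041081]), 'effort': array([ 9.97720199e-04, -5.40945196e+01, -3.61550367e+01,  5.09068009e-02,
        5.13982389e-02,  3.29482005e-03]), 'eef_pos': array([ 520.3514523 , -177.21854564,  208.43211375]), 'eef_rot': array([-3.14155567e+00, -1.63495380e-05,  1.72406305e+00]), 'wrist_force': array([ 0.39164732,  0.75866217, -1.54357503]), 'moment': array([-0.04164375, -0.06638653,  0.03167444]), 'finger_force': 29.983979165554047, 'finger_gap': 15.887645825090637}
```

View pics/c7.png

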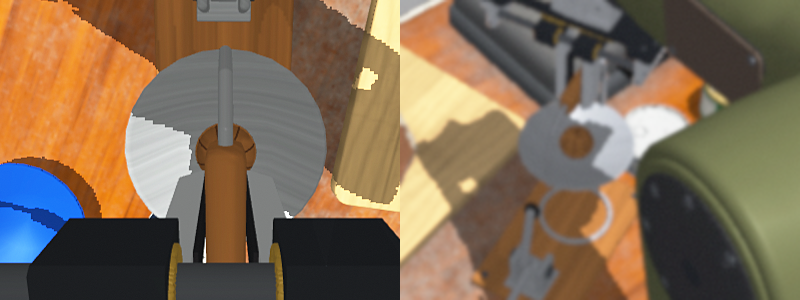

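The handle now runs in line with the stand (98.8° against 97.8°). The nut is central (scene crop 577,142), the lever is up, and the plate is level, still and 102 mm up.

```bash
python3 -c "
from cell import manip
print(manip.sign_off())"
```

```text
the job is handed in; nothing more can be done
None
```

The job is handed in: the lever is up against its stop, and the gripper is holding the plate level and still about 102 mm above its seat. The handle is turned in line with the stand and the nut is in the middle.

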